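# Seat the filter cell on its bayonet post and hold it home

### The job

Pick up the blue knurled filter cell, set it mouth down over the pinned post of the filter station, and with light downward pressure turn it until its hidden keyways drop over the three pins; do not force it. Then push it fully home on the flange against the sprung seal and finish while still holding it pushed home: do not let go. Leave the other things on the bench where they are.

Things in the scene. Friction and masses are not known exactly. Their poses are not given: they have to be found in the camera images.
- cell: Loose filter cell, 0.10 to 0.21 kg: blue knurled round collar, 57 mm diameter, 46 mm tall, closed on top, with a steel inlet stub (11 mm across, 12 mm tall) on top. Stands mouth down on the bench. Grip it across the top 18 mm, which is solid; the lower 28 mm is a skirt with a 40 mm bore. Origin: centre of its underside, z up.
- cell_mid (a point): Point on the cell's axis 23 mm above its underside (half-way up), z up.
- cell_mouth (a point): Centre of the cell's lower rim. Three keyways, 120 degrees apart, run up inside the bore from this rim: about 10 mm wide for 5 mm pins, 0.11 rad of play either side. They cannot be seen, and neither the outside nor the given yaw tells their angle: they are found by turning, at most 120 degrees.
- station: Filter station, fixed to the bench: grey base plate 116 x 116 x 10 mm with an aluminium column and flange. Origin: centre of its underside. From the flange rises a steel post, 37 mm diameter, 26 mm tall, coned over its top 6 mm, with three brass pins 120 degrees apart (one along the station's +x), 5 mm thick, reaching 24 mm from the axis.
- flange (a point): Centre of the flange's upper face (66 mm diameter, 36 mm above the bench), on the post's axis, z up. The pins' upper side is 10 mm above it: a cell resting on the pins has its underside there. Home, the cell's underside lies on the flange, cell_mid 23 mm above this point.
- seal (a joint): Sprung rubber seal disc (25 mm diameter) on the post's top: 0 = up (top 33 mm above the flange), grows in metres as it is pressed. The cell meets it in the last 5 mm before home; it pushes back with 3 N at first and 10.5 N at home (1500 N/m), and lifts a cell that is let go.
- carousel (a point): Point on the bench at the centre of the fixed pipette stand behind the work, a tall obstacle: with its pipettes it fills a circle of about 160 mm radius round this point, up to about 0.36 m high. The arm must keep clear of it.
- bottle_at (a point): Bystander, to be left alone: brown glass reagent bottle with a black cap, 56 mm across, 118 tall; point on its axis 10 mm above the bench.
- rack_at (a point): Bystander, to be left alone: blue tube rack with capped tubes, 62 x 105 x 42 mm; point on its axis 10 mm above the bench.
- petri_at (a point): Bystander, to be left alone: clear petri dish, 92 mm across, 15 tall; point on its axis 10 mm above the bench.
- tape_at (a point): Bystander, to be left alone: roll of yellow tape lying flat, 58 mm across, 19 tall; point on its axis 10 mm above the bench.
- beaker_at (a point): Bystander, to be left alone: white beaker, 56 mm across, 69 tall; point on its axis 10 mm above the bench.
- film_at (a point): Bystander, to be left alone: white and blue film carton near the notebook, 59 x 120 x 56 mm; point on its axis 10 mm above the bench.
Mind the look-alikes: they are no part of the job. Leave any green look-alike of the station alone.

How it is judged:
On the way, in this order (a step that is already met when the one before it is completed fails the run):
1. the cell is over the post, upright, its rim down at or near the pins (horizontal distance between cell_mid and flange below 0.004 m and angle between cell_mid's own z axis and vertical below 0.08 rad and z of cell_mid in the frame of flange below 0.037 m), for 0.05 s.
2. the keyways have dropped over the pins and the cell is pushed home (horizontal distance between cell_mid and flange below 0.004 m and angle between cell_mid's own z axis and vertical below 0.08 rad and z of cell_mid in the frame of flange below 0.0248 m and contact force between the fingers and cell above 2 N and value of joint seal above 0.003 m), for 0.2 s.
At the end, for the whole second after the job is handed in: The cell is on the post (axis within 4 mm, tilt under 0.08 rad), its underside within 1.8 mm of the flange, the seal pressed in by more than 3 mm, and the gripper's fingers still hold it there (contact over 2 N), at rest (all of step 2 and linear speed of cell below 0.02 m/s); the arm keeps its last pose, push and grip.
It fails at once if the cell is forced onto the station with over 90 N (contact force between cell and station above 90 N).
It fails at once if the cell is tipped over (angle between cell_mid's own z axis and vertical above 0.6 rad).
It fails at once if a bystander is pushed over 25 mm from its place (distance of any of bottle_at, rack_at, petri_at, tape_at, beaker_at, film_at from where it was at the start of the episode above 0.025 m).
It also fails if it takes over 56 s, if anything falls off the work surface, if the arm or the gripper's body presses on something with over 40 N, if the wrist force passes 120 N, or if a joint passes its speed limit or range.

### The arm

A 6-joint arm with a two-finger parallel gripper is mounted at the origin on a cart in front of the work surface, level with it; the furniture and walls round the work are solid. World frame = base frame: x ahead of the robot, y to its left, z up, the work surface at z = 0. Lengths are in m, angles in rad, forces in N, time in s.
With the tool pointing down it reaches from about 0.25 to 0.775 m from the base axis. Payload 4 kg.
Tool frame: the origin (TCP) lies midway between the tips of the shut fingers; the grasp point (between the pads) lies 19 mm behind it; y points along the fingers, x is the direction in which the jaws open and shut, and the axes are right-handed (so a half turn about y gives the same grasp; the last joint's range is limited). The gripper opens to 94 mm and grips with 3 to 60 N. Pads are 16 mm wide; open, the fingers measure 119 mm over their backs; the gripper's body (75 mm by 177 mm) begins 78 mm behind the grasp point.
Start: joints at [-1.396, 0.087, 1.371, -0, 1.684, -0.103], TCP at [0.151, -0.529, 0.206] pointing down, gripper open.
Joint ranges: [-3.1, 3.1], [-0.76, 2.03], [0.27, 2.55], [-1.08, 4.22], [0.17, 2.65], [-2.57, 2.57]. Speed limits (rad/s): [2.79, 2.79, 3.14, 3.14, 3.14, 3.14].

### API

Orientations are given as [roll, pitch, yaw] about the fixed x, y, z axes, in that order (R = Rz(yaw) Ry(pitch) Rx(roll)).
In Python, from bench import robot, snapshot, camera_info, ticket gives the robot as it stands.
- The arm moves only by the shell command python3 -m creep 'ROWS'. ROWS is JSON, a list of rows, each an object with "slide": the shift along the tool's x, y, z in mm, a list of three; "roll": the turn about the tool's y in degrees; "grip": the closure, from 0 (fully open) to 1 (shut). In form: [{"slide": [x, y, z], "roll": roll, "grip": grip}, ...]. A call has 1 to 20 rows; each row is the pose to reach, as a shift and turn from the pose commanded when the call began, along the tool's axes at that moment; what a row does not reach only later rows make up. A row lasts 1/12 s, in which the tool goes at most 41.7 mm and 7.16 degrees, less where a joint would pass 70% of its speed; a pose out of reach is approached as far as the arm can. A call with a gripper value outside its range is refused whole. The fingers move at their own pace and stop on an object; the grip force is fixed at half the most. Time passes only in rows, so rows that repeat a pose let the fingers close. It gives the time, the measured TCP pose, the force and the opening at its end, in the units of the state.
- robot.get_obs(): the state, without advancing time (a new reading comes with each control period).
- snapshot(name): name is "side" or "top" or "wrist"; returns the picture (400x640x3 uint8, red, green, blue); there is no depth.
- camera_info(name): a dict with "fx", "fy", "cx", "cy" (pixels), "cam_to_world" (4x4, takes a point from camera to world coordinates). Camera axes: x right, y down, z forward; pixel columns grow to the right and rows downward; lengths in m; the calibration is good to about 2 mm. A picture is of the moment at which its call begins: read the wrist's pose just before it. camera_info takes no time and is no camera call; for the wrist camera it gives the pose at the moment of the call.
- ticket.close_job(): hands the job in, once; it reports no verdict.
The state is a dict: "time": time; "joint_positions": joint angles; "qvel": joint speeds; "joint_torque": joint torques, N m; "tool_pos": TCP position; "ee_rot": TCP orientation; "wrist_force": force on the tool from outside, world axes, zero at the start; "wrist_torque": the same for the moment, N m; "width": finger opening in m.
Only numpy, scipy, OpenCV 4.12 (cv2) and the standard library are available. Lean on these libraries where they do the work, as an engineer would, in place of code of your own. Each camera call takes 0.05 s, during which the arm holds its last target.

## Working session

There is one attempt and no reset: what is moved stays moved. The work goes in short steps, Python scripts to look and compute and a shell command to move; the robot and the scene stay as the last step left them, time stands still between calls to the robot, and variables do not carry over. Pictures are saved under pics/ and viewed, and the job is handed in when it is done.

```bash
ls; mkdir -p pics
python3 - <<'E'
from bench import robot, snapshot, camera_info
import cv2,numpy as np
o=robot.get_obs()
for k,v in o.items(): print(k,np.round(v,4))
for n in("side","top","wrist"):
    c=camera_info(n); print(n,c["fx"],c["fy"],c["cx"],c["cy"]);print(np.round(c["cam_to_world"],3))
    cv2.imwrite(f"pics/{n}0.png",snapshot(n)[:,:,::-1])
E
```

```text
pics
time 0.0
joint_positions [-1.3961  0.088   1.3722  0.      1.6835 -0.1031]
qvel [ 0.0017  0.0001 -0.0003  0.0021  0.0011  0.0007]
joint_torque [ 8.00000e-04 -3.40176e+01 -3.02430e+01  7.19000e-02  3.29000e-02
 -1.00000e-04]
tool_pos [ 0.1508 -0.5284  0.2043]
ee_rot [-1.5706  0.0021 -1.293 ]
wrist_force [-0.4035 -0.0248  0.4847]
wrist_torque [-0.0029  0.0365 -0.0164]
width 0.0939
side 413.9186268260108 413.9186268260108 316.0262836226424 195.6927127075916
[[-0.913 -0.22   0.344  0.098]
 [-0.408  0.518 -0.752  1.051]
 [-0.013 -0.827 -0.563  0.82 ]
 [ 0.     0.     0.     1.   ]]
top 492.06605626763576 492.06605626763576 312.1256247544665 204.3716297330774
[[-0.018 -0.992  0.122  0.391]
 [-1.     0.019  0.006  0.055]
 [-0.008 -0.122 -0.992  1.532]
 [ 0.     0.     0.     1.   ]]
wrist 298.94967431995525 298.94967431995525 319.60918100055403 202.24461603252303
[[ 0.275 -0.922 -0.272  0.231]
 [-0.962 -0.264 -0.076 -0.505]
 [-0.001  0.283 -0.959  0.385]
 [ 0.     0.     0.     1.   ]]
```

View pics/side0.png

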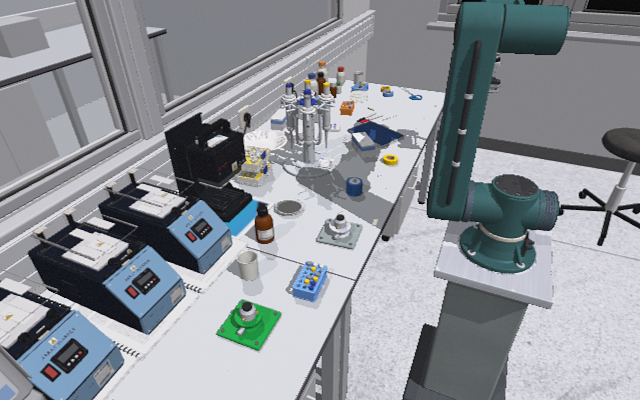

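View pics/top0.png

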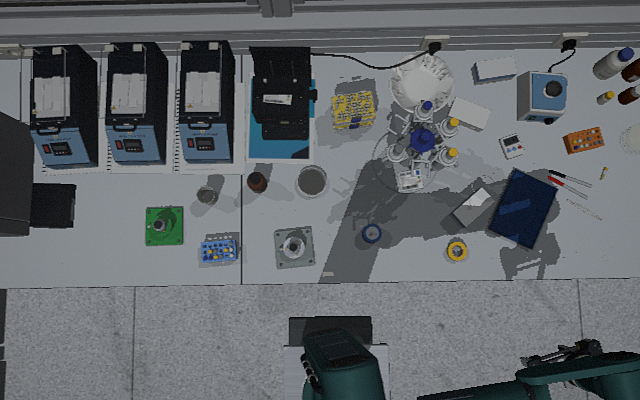

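View pics/wrist0.png

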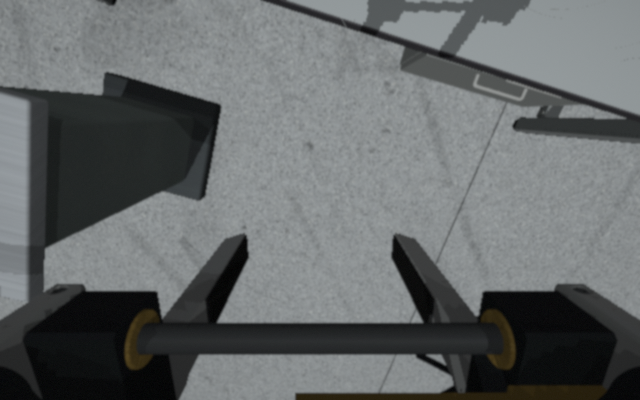

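```bash
cat > h.py <<'E'
import numpy as np,cv2
from bench import robot,snapshot,camera_info
def ray(ci,u,v):
    T=np.array(ci["cam_to_world"]);d=T[:3,:3]@np.array([(u-ci["cx"])/ci["fx"],(v-ci["cy"])/ci["fy"],1.]);return T[:3,3],d
def onplane(ci,u,v,z):
    o,d=ray(ci,u,v);return o+d*(z-o[2])/d[2]
def proj(ci,p):
    T=np.array(ci["cam_to_world"]);c=T[:3,:3].T@(np.array(p)-T[:3,3]);return ci["cx"]+ci["fx"]*c[0]/c[2],ci["cy"]+ci["fy"]*c[1]/c[2]
E
python3 - <<'E'
from h import *
t=cv2.imread("pics/top0.png");s=cv2.imread("pics/side0.png")
a=cv2.resize(t[205:275,260:400],None,fx=5,fy=5,interpolation=cv2.INTER_CUBIC)
b=cv2.resize(s[165:255,300:400],None,fx=5,fy=5,interpolation=cv2.INTER_CUBIC)
cv2.imwrite("pics/croptop.png",a);cv2.imwrite("pics/cropside.png",b)
for n,im,(r0,r1,c0,c1) in(("top",t,(215,250,350,390)),("side",s,(170,205,335,370))):
    h=cv2.cvtColor(im,cv2.COLOR_BGR2HSV);m=cv2.inRange(h,(95,90,30),(125,255,255));k=np.zeros_like(m);k[r0:r1,c0:c1]=m[r0:r1,c0:c1]
    cs=max(cv2.findContours(k,0,2)[0],key=cv2.contourArea);print(n,cv2.boundingRect(cs),cv2.minEnclosingCircle(cs),cv2.contourArea(cs))
E
```

```text
top (362, 224, 20, 19) ((371.29998779296875, 232.89999389648438), 9.741765022277832) 263.5
side (346, 177, 16, 20) ((354.0, 186.5), 9.861641883850098) 171.0
```

View pics/croptop.png

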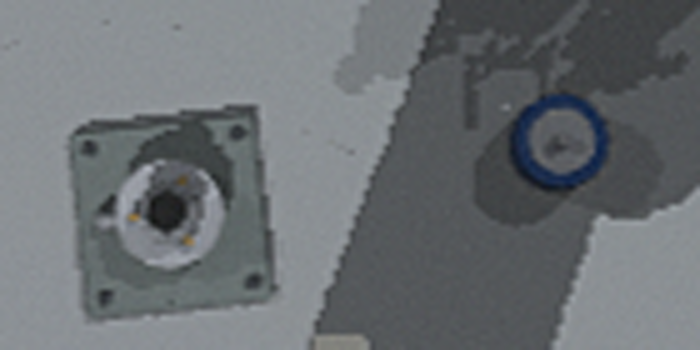

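View pics/cropside.png

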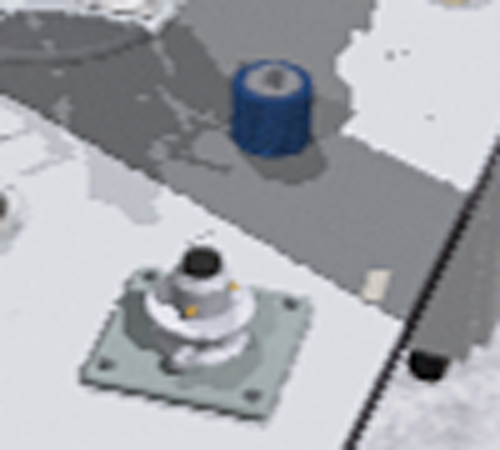

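The crops confirm it: the cell is the blue ring with a steel stub, at top (371,233) and side (354,186). The blue candidate I rejected is the rack at top (219,250); the notebook and the tape at (457,251) also don't match. The station is the grey one at top (294,248), with brass pins and a black seal. The green look-alike at (164,226) stays untouched.

Run:
```python
from h import *
ct=camera_info("top");cs=camera_info("side")
print("cell",onplane(ct,371.5,233,.046), "left/right",onplane(ct,362,233,.046),onplane(ct,381.5,233,.046))
print("cell side top",onplane(cs,354.3,180.5,.046))
print("flange",onplane(ct,294.2,247.8,.036),"seal",onplane(ct,260+166/5,205+211/5,.069))
print("side seal",onplane(cs,300+202/5,165+258/5,.069))
print("base corners",[onplane(ct,260+x/5,205+y/5,.01).round(3) for x,y in((72,130),(258,108),(274,295),(88,320))])
for n,p in(("carousel",(422,140)),("petri",(312,180)),("tape",(457,251)),("rack",(219,250)),("bottle",(257,180)),("film",(475,205))): print(n,onplane(ct,*p,.02).round(3))
```

```text
cell [ 0.48361185 -0.11427769  0.046     ] left/right [ 0.48413463 -0.08562161  0.046     ] [ 0.48306172 -0.14443255  0.046     ]
cell side top [ 0.48561717 -0.12228501  0.046     ]
flange [0.44363305 0.12017436 0.036     ] seal [0.44429486 0.12167821 0.069     ]
side seal [0.44377798 0.12042556 0.069     ]
base corners [array([0.498, 0.182, 0.01 ]), array([0.509, 0.066, 0.01 ]), array([0.394, 0.059, 0.01 ]), array([0.381, 0.173, 0.01 ])]
carousel [ 0.775 -0.285  0.02 ]
petri [0.654 0.063 0.02 ]
tape [ 0.426 -0.376  0.02 ]
rack [0.442 0.352 0.02 ]
bottle [0.657 0.234 0.02 ]
film [ 0.566 -0.439  0.02 ]
```

```bash
python3 -m creep '[{"slide":[-15,0,22],"roll":-7,"grip":0},{"slide":[-31,0,43],"roll":-14,"grip":0},{"slide":[-46,0,65],"roll":-21,"grip":0},{"slide":[-61,0,87],"roll":-28,"grip":0},{"slide":[-77,0,108],"roll":-35,"grip":0},{"slide":[-92,0,130],"roll":-42,"grip":0},{"slide":[-107,0,152],"roll":-49,"grip":0},{"slide":[-123,0,174],"roll":-56,"grip":0},{"slide":[-138,0,195],"roll":-63,"grip":0},{"slide":[-153,0,217],"roll":-70,"grip":0},{"slide":[-169,0,239],"roll":-77,"grip":0},{"slide":[-184,0,260],"roll":-84,"grip":0},{"slide":[-199,0,282],"roll":-91,"grip":0},{"slide":[-215,0,304],"roll":-98,"grip":0},{"slide":[-230,0,325],"roll":-105,"grip":0},{"slide":[-245,0,347],"roll":-112,"grip":0},{"slide":[-261,0,369],"roll":-119,"grip":0},{"slide":[-276,0,390],"roll":-126,"grip":0},{"slide":[-291,0,412],"roll":-133,"grip":0},{"slide":[-307,0,434],"roll":-137,"grip":0}]'
python3 - <<'E'
from h import *
cv2.waitKey
c=camera_info("wrist");o=robot.get_obs();im=snapshot("wrist")
print(np.round(o["tool_pos"],4),np.round(o["ee_rot"],4),np.abs(o["qvel"]).max())
cv2.imwrite("pics/w1.png",im[:,:,::-1])
np.save("w1.npy",c["cam_to_world"])
print(proj(c,(0.4836,-.1145,.046)))
E
```

```text
time: 1.82
tool_pos: [0.4845, -0.1135, 0.2051]
ee_rot: [-1.57, 0.0, 1.103]
wrist_force: [0.6, -0.1, 0.1]
width: 0.0943
[ 0.4845 -0.1135  0.2051] [-1.5704e+00  3.0000e-04  1.1033e+00] 0.6379314136009794
(np.float64(317.9942054985978), np.float64(187.4491609078309))
```

View pics/w1.png

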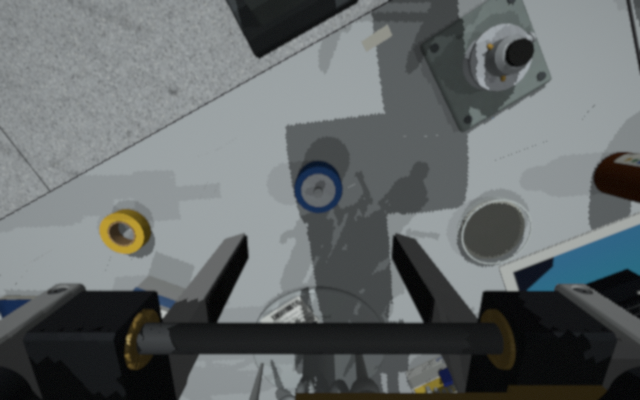

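The wrist view shows the cell near (318,187), close to the predicted (318,187). The station is upper right, with its seal near (518,52). The arm was still settling, so I'll take another picture at rest.

```bash
python3 -m creep '[{"slide":[0,0,0],"roll":0,"grip":0},{"slide":[0,0,0],"roll":0,"grip":0}]'
python3 - <<'E'
from h import *
c=camera_info("wrist");o=robot.get_obs();im=snapshot("wrist")[:,:,::-1].copy()
print(o["tool_pos"].round(4) if hasattr(o["tool_pos"],'round') else o["tool_pos"],np.round(o["ee_rot"],4),np.abs(o["qvel"]).max())
cv2.imwrite("pics/w2.png",im)
h=cv2.cvtColor(im,cv2.COLOR_BGR2HSV);m=cv2.inRange(h,(100,110,30),(125,255,255));k=np.zeros_like(m);k[140:230,270:370]=m[140:230,270:370]
cs=max(cv2.findContours(k,0,2)[0],key=cv2.contourArea)
print(cv2.boundingRect(cs),cv2.minEnclosingCircle(cs))
# grey top disc (inside of ring): holes
cc,hh=cv2.findContours(k,cv2.RETR_CCOMP,2)
for i,x in enumerate(cc):
    if cv2.contourArea(x)>100: e=cv2.fitEllipse(x);print(hh[0][i][3],cv2.contourArea(x),e,onplane(c,*e[0],.046))
cv2.imwrite("pics/w2c.png",np.hstack([cv2.resize(im[140:230,270:370],None,fx=4,fy=4,interpolation=2),cv2.resize(im[20:110,450:550],None,fx=4,fy=4,interpolation=2)]))
E
```

```text
time: 2.03
tool_pos: [0.4837, -0.1146, 0.205]
ee_rot: [-1.57, 0.001, 1.098]
wrist_force: [-0.5, -1.6, -0.5]
width: 0.0938
[ 0.4837 -0.1146  0.205 ] [-1.5698e+00  9.0000e-04  1.0980e+00] 0.02782842430199623
(296, 162, 47, 51) ((319.6075134277344, 186.89784240722656), 25.521615982055664)
-1 1817.0 ((319.2200012207031, 187.28273010253906), (45.78837966918945, 50.49326705932617), 179.20643615722656) [ 0.4831062  -0.11429453  0.046     ]
0 1006.0 ((319.0557556152344, 190.27371215820312), (35.508338928222656, 36.55854415893555), 87.12358856201172) [ 0.48622216 -0.11610339  0.046     ]
```

View pics/w2c.png

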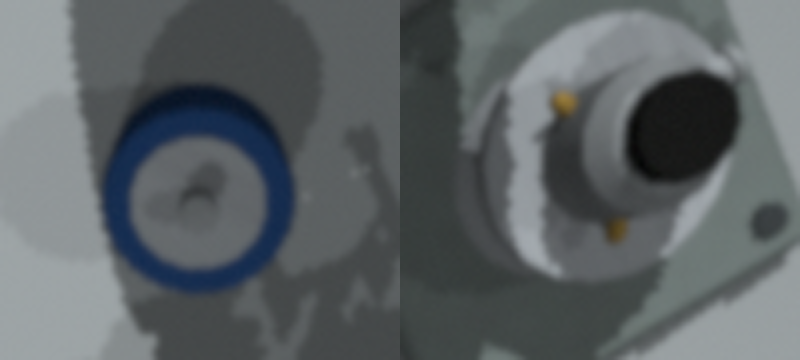

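```bash
python3 -m creep '[{"slide":[0,20,-1],"roll":0,"grip":0},{"slide":[-1,45,-3],"roll":0,"grip":0},{"slide":[-1,70,-3],"roll":0,"grip":0},{"slide":[-1,85,-3],"roll":0,"grip":0},{"slide":[-1,95,-3],"roll":0,"grip":0},{"slide":[-1,95,-3],"roll":0,"grip":0},{"slide":[-1,95,-3],"roll":0,"grip":0}]'
python3 - <<'E'
from h import *
c=camera_info("wrist");o=robot.get_obs();im=snapshot("wrist")[:,:,::-1].copy()
print(np.round(o["tool_pos"],4),np.abs(o["qvel"]).max())
cv2.imwrite("pics/w3.png",im)
h=cv2.cvtColor(im,cv2.COLOR_BGR2HSV);m=cv2.inRange(h,(100,110,30),(125,255,255));m[330:]=0
cs,hh=cv2.findContours(m,cv2.RETR_CCOMP,2)
for i,x in enumerate(cs):
    if cv2.contourArea(x)>600: e=cv2.fitEllipse(x);print(hh[0][i][3],cv2.contourArea(x),np.round(e[0],1),np.round(e[1],1),onplane(c,*e[0],.046).round(4))
E
```

```text
time: 2.67
tool_pos: [0.4859, -0.1177, 0.1107]
ee_rot: [-1.571, 0.0, 1.097]
wrist_force: [0.3, 0.7, 0.5]
width: 0.0938
[ 0.4859 -0.1177  0.1107] 0.03660919751202716
-1 3412.0 [320.8 208. ] [62.2 69.9] [ 0.482  -0.1139  0.046 ]
2 1750.5 [320.7 213.1] [46.1 48.5] [ 0.4861 -0.1161  0.046 ]
```

View pics/w3.png

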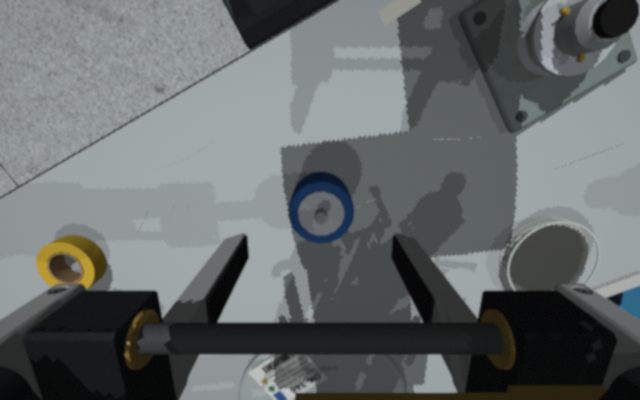

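The cell's top disc is at pixel (321,213), which puts it at (0.486,-0.116). That agrees with the previous view, and it is between the jaws. Next I'll descend and grip.

```bash
python3 -m creep '[{"slide":[1,15,1],"roll":0,"grip":0},{"slide":[1,35,1],"roll":0,"grip":0},{"slide":[1,55,1],"roll":0,"grip":0},{"slide":[1,75,1],"roll":0,"grip":0},{"slide":[1,85,1],"roll":0,"grip":0},{"slide":[1,91,1],"roll":0,"grip":0},{"slide":[1,91,1],"roll":0,"grip":0},{"slide":[1,91,1],"roll":0,"grip":1},{"slide":[1,91,1],"roll":0,"grip":1},{"slide":[1,91,1],"roll":0,"grip":1},{"slide":[1,91,1],"roll":0,"grip":1},{"slide":[1,91,1],"roll":0,"grip":1},{"slide":[1,91,1],"roll":0,"grip":1},{"slide":[1,91,1],"roll":0,"grip":1}]'
```

```text
time: 3.88
tool_pos: [0.4859, -0.1159, 0.0199]
ee_rot: [-1.572, 0.0, 1.098]
wrist_force: [-0.3, 0.2, 0.5]
width: 0.0565
```

Gripped at 56.5 mm, matching the 57 mm collar. Now lift.

```bash
python3 -m creep '[{"slide":[0,-8,0],"roll":0,"grip":1},{"slide":[0,-25,0],"roll":0,"grip":1},{"slide":[0,-45,0],"roll":0,"grip":1},{"slide":[0,-65,0],"roll":0,"grip":1},{"slide":[0,-85,0],"roll":0,"grip":1},{"slide":[0,-95,0],"roll":0,"grip":1},{"slide":[0,-100,0],"roll":0,"grip":1},{"slide":[0,-100,0],"roll":0,"grip":1},{"slide":[0,-100,0],"roll":0,"grip":1}]'
python3 - <<'E'
from h import *
c=camera_info("wrist");o=robot.get_obs();im=snapshot("wrist")[:,:,::-1].copy()
print(np.round(o["tool_pos"],4),np.round(o["ee_rot"],4),np.abs(o["qvel"]).max())
cv2.imwrite("pics/w4.png",im)
print(proj(c,(.444,.1205,.069)),proj(c,(.444,.1205,.036)),proj(c,(*o["tool_pos"][:2],o["tool_pos"][2]+.026)))
E
```

```text
time: 4.63
tool_pos: [0.4853, -0.1154, 0.1186]
ee_rot: [-1.569, 0.0, 1.098]
wrist_force: [-0.3, 0.4, -1.0]
width: 0.0565
[ 0.4853 -0.1154  0.1186] [-1.5693e+00  2.0000e-04  1.0981e+00] 0.017963044776555723
(np.float64(600.1228541531093), np.float64(20.172630099223824)) (np.float64(562.3219333505958), np.float64(32.76536662741486)) (np.float64(318.64192226542434), np.float64(264.6097797410874))
```

View pics/w4.png

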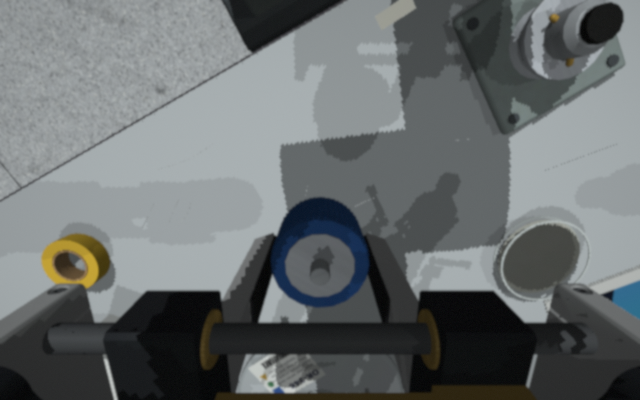

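The cell is held, with its top disc near (320,267). The station's black seal is at (601,24). I'll measure the cell's offset in the hand and move closer for a view of the station.

```bash
python3 -m creep '[{"slide":[15,-2,5],"roll":0,"grip":1},{"slide":[45,-6,15],"roll":0,"grip":1},{"slide":[75,-10,25],"roll":0,"grip":1},{"slide":[105,-14,35],"roll":0,"grip":1},{"slide":[135,-18,45],"roll":0,"grip":1},{"slide":[165,-20,55],"roll":0,"grip":1},{"slide":[182,-20,58],"roll":0,"grip":1},{"slide":[190,-20,60],"roll":0,"grip":1},{"slide":[190,-20,60],"roll":0,"grip":1},{"slide":[190,-20,60],"roll":0,"grip":1},{"slide":[190,-20,60],"roll":0,"grip":1}]'
cat >> h.py <<'E'
def look(name):
    c=camera_info("wrist");o=robot.get_obs();im=snapshot("wrist")[:,:,::-1].copy()
    print("tcp",np.round(o["tool_pos"],4),np.round(o["ee_rot"],4),np.abs(o["qvel"]).max())
    cv2.imwrite(f"pics/{name}.png",im);return c,o,im
def hand(c,o,im):
    h=cv2.cvtColor(im,cv2.COLOR_BGR2HSV);m=cv2.inRange(h,(100,110,30),(125,255,255));m[315:]=0;m[:,:260]=0;m[:,385:]=0
    cs,hh=cv2.findContours(m,cv2.RETR_CCOMP,2);p=np.array(o["tool_pos"]);y=o["ee_rot"][2]
    for i,x in enumerate(cs):
        if hh[0][i][3]>=0 and cv2.contourArea(x)>1500:
            e=cv2.fitEllipse(x);q=onplane(c,*e[0],p[2]+.026);d=(q-p)[:2]
            print("disc",np.round(e[0],1),np.round(e[1],1),q.round(4),"tool x,z mm",1e3*(d@[np.cos(y),np.sin(y)]),1e3*(d@[-np.sin(y),np.cos(y)]))
E
python3 - <<'E'
from h import *
c,o,im=look("w5");hand(c,o,im)
im4=cv2.imread("pics/w4.png")
np.save("w5c.npy",c)
g=cv2.cvtColor(im,cv2.COLOR_BGR2GRAY);m=cv2.inRange(g,0,35);m[190:]=0
cs,_=cv2.findContours(m,0,2)
for x in cs:
    if cv2.contourArea(x)>200: e=cv2.fitEllipse(x);print(np.round(e[0],1),np.round(e[1],1),onplane(c,*e[0],.069).round(4))
E
```

```text
time: 5.6
tool_pos: [0.5184, 0.0797, 0.1387]
ee_rot: [-1.57, 0.002, 1.097]
wrist_force: [0.5, -0.5, -1.9]
width: 0.0566
tcp [0.5184 0.0797 0.1387] [-1.5698  0.0016  1.0969] 0.01007794698457444
disc [319.5 265. ] [65.3 72. ] [0.5188 0.0801 0.1647] tool x,z mm 0.5321360243715529 -0.21647305681666568
[325.5 113.8] [27.  28.8] [0.4469 0.1222 0.069 ]
[205.1  26.1] [33.5 96.3] [0.3504 0.0707 0.069 ]
```

View pics/w5.png

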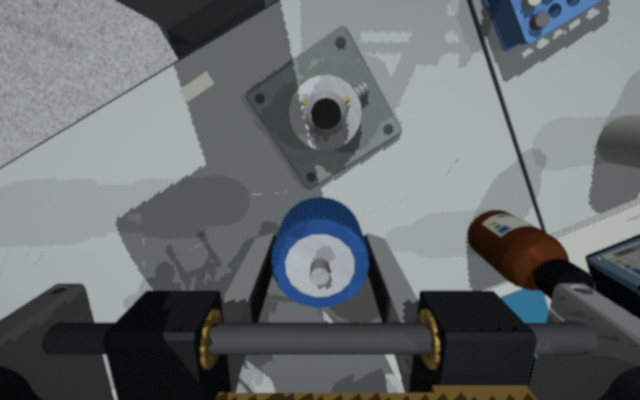

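The disc sits in the hand centred to within 0.6 mm. The station is at about (325,113), with its brass pins near (304,102), (347,101) and (325,138). I'll cross-check the axis using the pins and the flange circle.

Run:
```python
from h import *
c=np.load("w5c.npy",allow_pickle=True).item();im=cv2.imread("pics/w5.png")
h=cv2.cvtColor(im,cv2.COLOR_BGR2HSV);m=cv2.inRange(h,(10,110,80),(30,255,255));k=np.zeros_like(m);k[70:160,280:380]=m[70:160,280:380]
n,_,st,ce=cv2.connectedComponentsWithStats(k)
P=[]
for i in range(1,n):
    if st[i,4]>=6: P.append(onplane(c,*ce[i],.045)[:2]);print(ce[i],st[i],P[-1])
P=np.array(P)
if len(P)==3: print("centroid",P.mean(0),"pairs mm",[1e3*np.linalg.norm(P[i]-P[i-1]) for i in range(3)])
# flange: bright circle
cv2.imwrite("pics/w5c.png",cv2.resize(im[60:170,260:400],None,fx=5,fy=5,interpolation=2))
g=cv2.medianBlur(cv2.cvtColor(im,cv2.COLOR_BGR2GRAY),3)
cc=cv2.HoughCircles(g[60:170,260:400],cv2.HOUGH_GRADIENT_ALT,1,10,param1=120,param2=.6,minRadius=8,maxRadius=45)
if cc is not None:
    for x in cc[0]: u,v=x[0]+260,x[1]+60;print("circ",u,v,x[2],onplane(c,u,v,.036).round(4),onplane(c,u,v,.069).round(4))
```

```text
[345.81818182  99.81818182] [344  98   4   4  11] [0.44477992 0.14349007]
[303.5        101.71428571] [302 100   4   4  14] [0.42941261 0.11007019]
circ 326.0 114.0 36.797024 [0.4476 0.123  0.036 ] [0.4472 0.1225 0.069 ]
circ 326.0 114.0 18.34441 [0.4476 0.123  0.036 ] [0.4472 0.1225 0.069 ]
```

View pics/w5c.png

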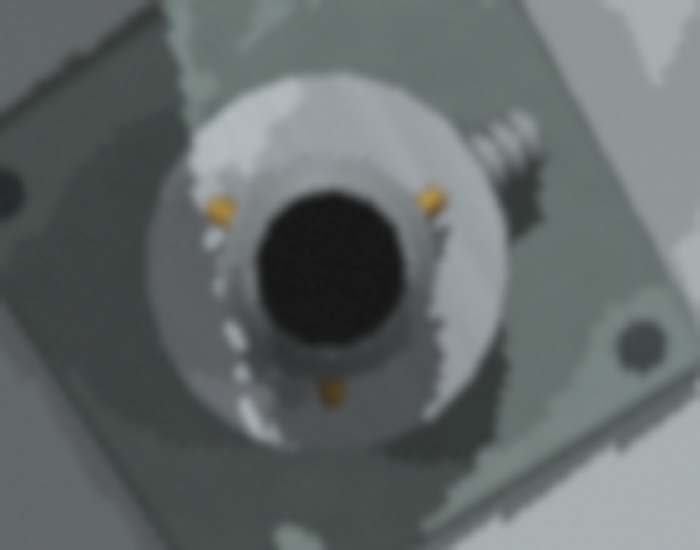

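Run:
```python
from h import *
for n in("top","side"):
    c=camera_info(n);im=cv2.imread(f"pics/{n}0.png");h=cv2.cvtColor(im,cv2.COLOR_BGR2HSV)
    w={"top":(215,250,350,390),"side":(170,205,335,370)}[n]
    m=np.zeros(im.shape[:2],np.uint8);sl=np.s_[w[0]:w[1],w[2]:w[3]]
    m[sl]=cv2.inRange(h,(95,90,30),(125,255,255))[sl]
    cs,hh=cv2.findContours(m,cv2.RETR_CCOMP,2)
    for i,x in enumerate(cs):
        if hh[0][i][3]>=0 and cv2.contourArea(x)>20:
            M=cv2.moments(x);u,v=M['m10']/M['m00'],M['m01']/M['m00'];print(n,"cell hole",u,v,onplane(c,u,v,.046).round(4))
    w={"top":(235,262,280,308),"side":(208,228,325,355)}[n]
    m[:]=0;sl=np.s_[w[0]:w[1],w[2]:w[3]];m[sl]=cv2.inRange(cv2.cvtColor(im,cv2.COLOR_BGR2GRAY),0,60)[sl]
    for x in cv2.findContours(m,0,2)[0]:
        if cv2.contourArea(x)>12:
            M=cv2.moments(x);u,v=M['m10']/M['m00'],M['m01']/M['m00'];print(n,"seal",u,v,cv2.boundingRect(x),onplane(c,u,v,.068).round(4))
```

```text
top cell hole 371.9166666666667 232.76282051282053 [ 0.4843 -0.1156  0.046 ]
top seal 292.8268398268398 246.6883116883117 (289, 243, 8, 9) [0.4459 0.1228 0.068 ]
side seal 339.93495934959344 217.18699186991867 (337, 215, 7, 5) [0.4445 0.1224 0.068 ]
```

```bash
python3 -m creep '[{"slide":[2,0,20],"roll":0,"grip":1},{"slide":[4,0,45],"roll":0,"grip":1},{"slide":[5,0,70],"roll":0,"grip":1},{"slide":[5,0,80],"roll":0,"grip":1},{"slide":[5,5,83],"roll":0,"grip":1},{"slide":[5,20,83],"roll":0,"grip":1},{"slide":[5,35,83],"roll":0,"grip":1},{"slide":[5,43,83],"roll":0,"grip":1},{"slide":[5,46,83],"roll":0,"grip":1},{"slide":[5,46,83],"roll":0,"grip":1},{"slide":[5,46,83],"roll":0,"grip":1}]'
python3 - <<'E'
from h import *
c,o,im=look("w6");hand(c,o,im)
cv2.imwrite("pics/s6.png",cv2.resize(snapshot("side")[130:280,250:450,::-1],None,fx=4,fy=4,interpolation=2))
E
```

```text
time: 6.57
tool_pos: [0.4479, 0.1228, 0.0938]
ee_rot: [-1.571, -0.0, 1.097]
wrist_force: [0.2, -0.2, -1.0]
width: 0.0568
tcp [0.4479 0.1228 0.0938] [-1.5714e+00 -1.0000e-04  1.0975e+00] 0.01350808143213864
disc [319.5 265. ] [65.3 72. ] [0.4483 0.1231 0.1198] tool x,z mm 0.46251692767225555 -0.1670465941819649
```

View pics/w6.png

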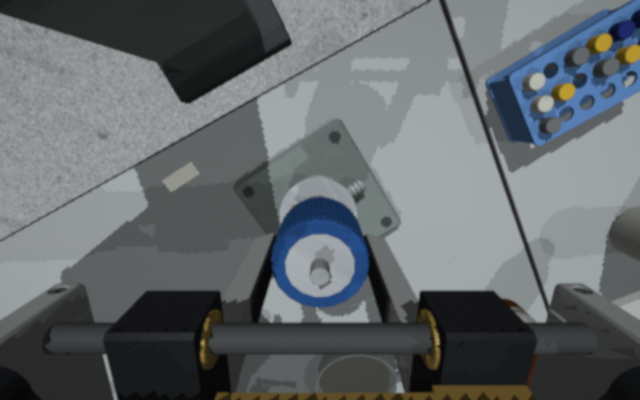

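View pics/s6.png

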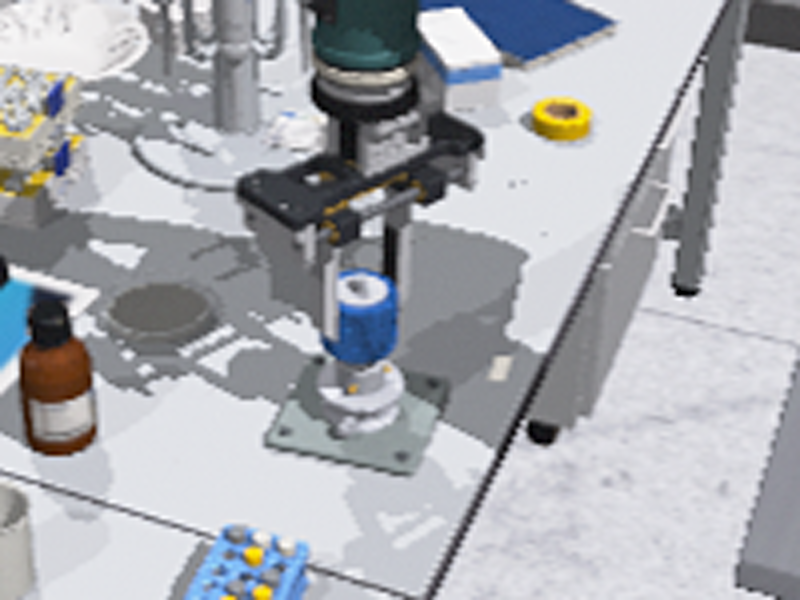

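The side view shows the cell standing directly over the post, with its axis near x=361 and the flange at about 360. Next I'll make a small lateral correction and descend slowly, watching the force.

```bash
python3 -m creep '[{"slide":[-1,2,0.5],"roll":0,"grip":1},{"slide":[-1,5,0.5],"roll":0,"grip":1},{"slide":[-1,8,0.5],"roll":0,"grip":1},{"slide":[-1,10,0.5],"roll":0,"grip":1},{"slide":[-1,12,0.5],"roll":0,"grip":1},{"slide":[-1,14,0.5],"roll":0,"grip":1},{"slide":[-1,15,0.5],"roll":0,"grip":1},{"slide":[-1,15,0.5],"roll":0,"grip":1}]'
python3 -m creep '[{"slide":[0,1,0],"roll":0,"grip":1},{"slide":[0,2,0],"roll":0,"grip":1},{"slide":[0,3,0],"roll":0,"grip":1},{"slide":[0,4,0],"roll":0,"grip":1},{"slide":[0,4,0],"roll":0,"grip":1}]'
```

```text
time: 7.33
tool_pos: [0.4461, 0.1224, 0.078]
ee_rot: [-1.57, 0.001, 1.098]
wrist_force: [0.3, 0.4, -0.5]
width: 0.0565
time: 7.75
tool_pos: [0.4462, 0.1224, 0.0742]
ee_rot: [-1.571, 0.0, 1.098]
wrist_force: [0.3, 1.4, -1.5]
width: 0.0565
```

```bash
python3 -m creep '[{"slide":[0,1,0],"roll":0,"grip":1},{"slide":[0,2,0],"roll":0,"grip":1},{"slide":[0,3,0],"roll":0,"grip":1},{"slide":[0,4,0],"roll":0,"grip":1},{"slide":[0,5,0],"roll":0,"grip":1},{"slide":[0,5,0],"roll":0,"grip":1}]'
python3 -m creep '[{"slide":[0,1,0],"roll":0,"grip":1},{"slide":[0,2,0],"roll":0,"grip":1},{"slide":[0,2,0],"roll":0,"grip":1}]'
```

```text
time: 8.25
tool_pos: [0.4462, 0.1224, 0.0691]
ee_rot: [-1.57, 0.0, 1.098]
wrist_force: [0.2, -0.7, -1.4]
width: 0.0569
time: 8.5
tool_pos: [0.4462, 0.1224, 0.0672]
ee_rot: [-1.571, 0.0, 1.098]
wrist_force: [-0.5, -0.4, -1.3]
width: 0.0566
```

```bash
for i in 1; do python3 -m creep '[{"slide":[0,0.5,0],"roll":0,"grip":1},{"slide":[0,1,0],"roll":0,"grip":1},{"slide":[0,1,0],"roll":0,"grip":1}]'; done
python3 -m creep '[{"slide":[0,0.5,0],"roll":0,"grip":1},{"slide":[0,0.5,0],"roll":0,"grip":1}]'
```

```text
time: 8.75
tool_pos: [0.4463, 0.1224, 0.0664]
ee_rot: [-1.571, 0.0, 1.098]
wrist_force: [-0.1, -0.6, -2.1]
width: 0.0564
time: 8.92
tool_pos: [0.4463, 0.1224, 0.0659]
ee_rot: [-1.571, 0.0, 1.098]
wrist_force: [-0.2, 0.2, -1.1]
width: 0.0563
```

```bash
python3 -m creep '[{"slide":[0,0.5,0],"roll":0,"grip":1},{"slide":[0,0.5,0],"roll":0,"grip":1}]'
python3 -m creep '[{"slide":[0,0.5,0],"roll":0,"grip":1},{"slide":[0,0.5,0],"roll":0,"grip":1}]'
python3 -m creep '[{"slide":[0,0.5,0],"roll":0,"grip":1},{"slide":[0,0.5,0],"roll":0,"grip":1}]'
```

```text
time: 9.08
tool_pos: [0.4464, 0.1225, 0.0657]
ee_rot: [-1.571, -0.0, 1.098]
wrist_force: [-0.9, -0.7, 0.8]
width: 0.0563
time: 9.25
tool_pos: [0.4465, 0.1224, 0.0656]
ee_rot: [-1.571, -0.0, 1.098]
wrist_force: [-1.7, 0.1, 2.8]
width: 0.0566
time: 9.42
tool_pos: [0.4466, 0.1224, 0.0655]
ee_rot: [-1.572, -0.0, 1.098]
wrist_force: [-2.8, -0.0, 6.0]
width: 0.0566
```

It is resting on the pins: contact at TCP z≈0.0657, as predicted, with about 7 N of light load. I'll turn it in steps of about 10°, watching z and torque.

```bash
python3 -m creep '[{"slide":[0,0,0],"roll":3,"grip":1},{"slide":[0,0,0],"roll":6,"grip":1},{"slide":[0,0,0],"roll":9,"grip":1},{"slide":[0,0,0],"roll":10,"grip":1}]'
python3 -c "
from h import *
print(np.round(robot.get_obs()['wrist_torque'],3))"
python3 -m creep '[{"slide":[0,0,0],"roll":3,"grip":1},{"slide":[0,0,0],"roll":6,"grip":1},{"slide":[0,0,0],"roll":9,"grip":1},{"slide":[0,0,0],"roll":10,"grip":1}]'
python3 -c "
from h import *
print(np.round(robot.get_obs()['wrist_torque'],3))"
```

```text
time: 9.75
tool_pos: [0.4476, 0.122, 0.0655]
ee_rot: [-1.574, -0.001, 0.922]
wrist_force: [0.2, -1.4, 4.9]
width: 0.0561
[-0.449 -0.146  0.098]
time: 10.08
tool_pos: [0.4475, 0.122, 0.0655]
ee_rot: [-1.573, -0.001, 0.748]
wrist_force: [-0.2, -1.7, 5.1]
width: 0.0564
[-0.407 -0.057  0.121]
```

```bash
python3 -m creep '[{"slide":[0,0,0],"roll":3,"grip":1},{"slide":[0,0,0],"roll":6,"grip":1},{"slide":[0,0,0],"roll":9,"grip":1},{"slide":[0,0,0],"roll":10,"grip":1}]'
python3 -c "
from h import *
print(np.round(robot.get_obs()['wrist_torque'],3))"
python3 -m creep '[{"slide":[0,0,0],"roll":3,"grip":1},{"slide":[0,0,0],"roll":6,"grip":1},{"slide":[0,0,0],"roll":9,"grip":1},{"slide":[0,0,0],"roll":10,"grip":1}]'
python3 -c "
from h import *
print(np.round(robot.get_obs()['wrist_torque'],3))"
```

```text
time: 10.42
tool_pos: [0.4473, 0.1221, 0.0655]
ee_rot: [-1.573, -0.002, 0.573]
wrist_force: [0.7, -1.3, 4.2]
width: 0.0562
[-0.428 -0.008  0.119]
time: 10.75
tool_pos: [0.4477, 0.1219, 0.0654]
ee_rot: [-1.573, -0.003, 0.399]
wrist_force: [1.3, -1.6, 4.1]
width: 0.0564
[-0.627 -0.264  0.07 ]
```

```bash
python3 -m creep '[{"slide":[0,0,0],"roll":3,"grip":1},{"slide":[0,0,0],"roll":6,"grip":1},{"slide":[0,0,0],"roll":9,"grip":1},{"slide":[0,0,0],"roll":10,"grip":1}]'
python3 -c "
from h import *
print(np.round(robot.get_obs()['wrist_torque'],3))"
```

```text
time: 11.08
tool_pos: [0.4456, 0.1227, 0.0635]
ee_rot: [-1.57, 0.002, 0.225]
wrist_force: [0.2, -0.8, -1.3]
width: 0.0566
[-0.005 -0.131 -0.042]
```

It dropped 2 mm and the load vanished, so the keyways are over the pins. Now push down gently.

```bash
python3 -m creep '[{"slide":[0,1,0],"roll":0,"grip":1},{"slide":[0,2,0],"roll":0,"grip":1},{"slide":[0,3,0],"roll":0,"grip":1},{"slide":[0,3,0],"roll":0,"grip":1}]'
python3 -c "
from h import *
print(np.round(robot.get_obs()['wrist_torque'],3))"
```

```text
time: 11.42
tool_pos: [0.446, 0.1225, 0.061]
ee_rot: [-1.571, 0.001, 0.226]
wrist_force: [-0.1, 0.0, -1.5]
width: 0.0561
[-0.011 -0.107  0.053]
```

```bash
python3 -m creep '[{"slide":[0,1,0],"roll":0,"grip":1},{"slide":[0,2,0],"roll":0,"grip":1},{"slide":[0,2,0],"roll":0,"grip":1}]'
python3 -m creep '[{"slide":[0,1,0],"roll":0,"grip":1},{"slide":[0,2,0],"roll":0,"grip":1},{"slide":[0,2,0],"roll":0,"grip":1}]'
```

```text
time: 11.67
tool_pos: [0.4462, 0.1225, 0.0598]
ee_rot: [-1.571, 0.0, 0.226]
wrist_force: [-2.1, 0.3, 4.4]
width: 0.0561
time: 11.92
tool_pos: [0.4462, 0.1225, 0.0579]
ee_rot: [-1.571, 0.0, 0.226]
wrist_force: [-3.4, 0.0, 6.0]
width: 0.0561
```

```bash
python3 -m creep '[{"slide":[0,1,0],"roll":0,"grip":1},{"slide":[0,2,0],"roll":0,"grip":1},{"slide":[0,2,0],"roll":0,"grip":1}]'
python3 -m creep '[{"slide":[0,1,0],"roll":0,"grip":1},{"slide":[0,1,0],"roll":0,"grip":1},{"slide":[0,1,0],"roll":0,"grip":1}]'
```

```text
time: 12.17
tool_pos: [0.4462, 0.1225, 0.0563]
ee_rot: [-1.571, 0.0, 0.226]
wrist_force: [-3.9, -1.0, 8.1]
width: 0.0565
time: 12.42
tool_pos: [0.4462, 0.1225, 0.0558]
ee_rot: [-1.571, 0.0, 0.226]
wrist_force: [-4.5, 0.0, 9.5]
width: 0.0569
```

```bash
python3 -m creep '[{"slide":[0,1,0],"roll":0,"grip":1},{"slide":[0,1,0],"roll":0,"grip":1},{"slide":[0,1,0],"roll":0,"grip":1}]'
```

```text
time: 12.67
tool_pos: [0.4463, 0.1225, 0.0558]
ee_rot: [-1.571, -0.0, 0.226]
wrist_force: [-7.6, -0.6, 14.3]
width: 0.0562
```

z stalls at 0.0558, exactly 10 mm below the pin contact, and the force is rising, so it is on the flange. I'll add one more millimetre of push for margin, then check.

```bash
python3 -m creep '[{"slide":[0,1,0],"roll":0,"grip":1},{"slide":[0,1,0],"roll":0,"grip":1},{"slide":[0,1,0],"roll":0,"grip":1},{"slide":[0,1,0],"roll":0,"grip":1}]'
python3 - <<'E'
from h import *
c,o,im=look("w7");hand(c,o,im)
cv2.imwrite("pics/s7.png",cv2.resize(snapshot("side")[150:260,290:400,::-1],None,fx=5,fy=5,interpolation=2))
print(np.round(robot.get_obs()["wrist_force"],1),np.round(robot.get_obs()["wrist_torque"],2))
E
```

```text
time: 13.0
tool_pos: [0.4463, 0.1225, 0.0558]
ee_rot: [-1.571, -0.0, 0.226]
wrist_force: [-9.2, -0.9, 18.6]
width: 0.0566
tcp [0.4463 0.1225 0.0558] [-1.5709e+00 -3.0000e-04  2.2570e-01] 0.0010629934140125921
disc [319.4 265.1] [65.3 72.1] [0.4465 0.1228 0.0818] tool x,z mm 0.24401861529720648 0.20346884102103108
[-9.8 -0.2 19.1] [-0.37  1.79  0.03]
```

View pics/s7.png

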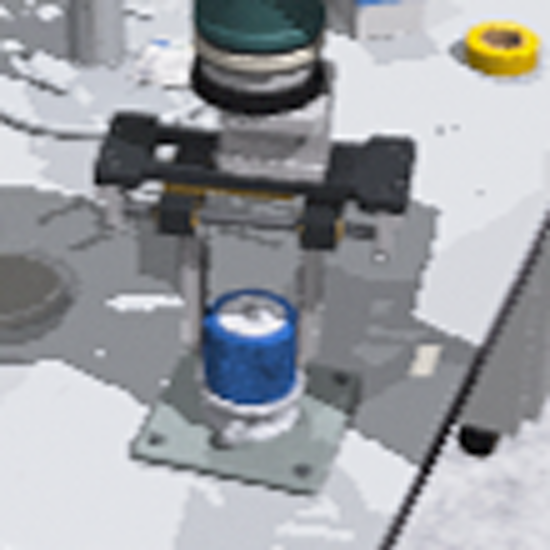

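View pics/w7.png

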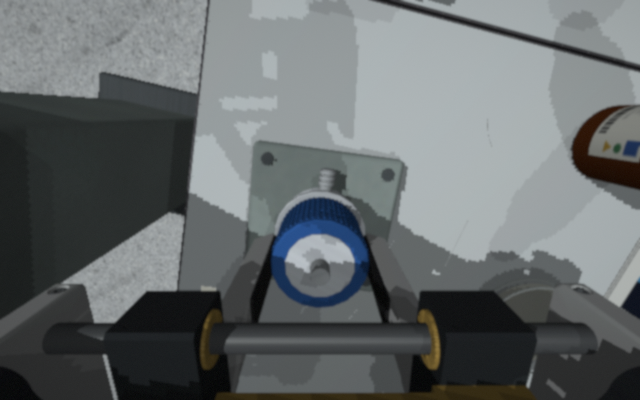

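The cell sits flush on the flange: in the side crop its rim is at about (250,400), with no pins or gap showing. The disc is still at (319,265) in the wrist view, so it hasn't slipped in the hand. Step 2 has been held for well over 0.2 s, so I'm handing it in while holding.

```bash
python3 -c "
from bench import ticket
print(ticket.close_job())"
```

```text
the job is handed in; nothing more can be done
None
```

I gripped the blue cell and set it mouth down on the grey station's pins with a light load of about 7 N. I turned it about 50° until it dropped, then pushed it home. The job was handed in at about 13.1 s with the cell still gripped and pushed down.

**Last checks:**
- **Height:** the tool stopped at z = 0.0558 m, 10 mm below where the cell had rested on the pins, as expected for home.
- **Push:** the downward push was about 19 N and still rising with command while the height stayed the same, so the cell is on the flange. The seal can't be read directly, but that position means it is fully pressed.
- **Grip and view:** the finger opening read 56.6 mm and the cell had not slipped in the hand. The side view shows it flush on the flange.

**What disagreed:** the cameras differed by about 2 mm on the cell and the station axis. I used the wrist camera, and the cell went onto the post without any noticeable side force. A sideways reading of about 10 N built up during the final push, well below the limits. I moved nothing else on the bench, but I did not re-measure the other items afterwards.

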